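Press down the yellow hold-down clamp on the scroll panel

ROBOT

A 6-joint arm with a two-finger parallel gripper is mounted at the origin on the work surface. World frame = base frame: x ahead of the robot, y to its left, z up, the work surface at z = 0. Lengths are in m, angles in degrees, forces in N, time in s.
With the tool pointing down it reaches from about 0.35 to 0.875 m from the base axis. Payload 4.2 kg.
Tool frame: the origin (TCP) lies at the very end of the fingers, on their centre line; the grasp point (between the pads) lies 19 mm behind it; z points along the fingers, y is the line along which they close (so a half turn about z gives the same grasp; the last joint's range is limited). The gripper opens to 87 mm and grips with 3 to 60 N. Pads are 19 mm wide; open, the fingers measure 117 mm over their backs; the gripper's body (75 mm by 190 mm) begins 51 mm behind the grasp point.
Start: joints at [-53.308, 22.042, 0.453, 0, -68.411, -14.817], TCP at [0.233, -0.58, 0.223] pointing down, gripper open.
Joint ranges: [-179.83, 179.83], [-69.29, 118.12], [-61.27, 80.66], [-181.25, 117.63], [-171.15, -9.14], [-177.46, 177.46]. Speed limits (degrees/s): [159.86, 159.86, 180, 180, 180, 180].

INTERFACE

Orientations are given as a 3x3 rotation matrix whose columns are the frame's x, y, z axes.
In Python, from station import r gives the robot as it stands.
- The arm moves only by the tool jog_arm, never from a script. Its argument "plan" is text: rows parted by semicolons, each of 7 numbers parted by spaces: the shift along the tool's x, y, z normalised to -1 to 1, where 1 is 0.025 m, then the turn, a rotation vector about the tool's x, y, z normalised to -1 to 1, where 1 is 8 degrees, then the closure, from -1 (fully open) to 1 (shut). A call has exactly 10 rows; each row shifts and turns the commanded pose from where the row before left it, along the tool's axes as they then stand; what a row does not reach is not made up. A row lasts 1/10 s, in which the tool goes at most 50 mm and 8.59 degrees, less where a joint would pass 70% of its speed; a pose out of reach is approached as far as the arm can. A call with a number of a shift or a turn outside -1 to 1 is refused whole. A call with a gripper value outside its range is refused whole. The fingers move at their own pace and stop on an object; the grip force is fixed at half the most. Time passes only in rows, so rows that do not move let the fingers close, or fill a call up. It gives the time, the measured TCP pose, the force, the opening and the grip force at its end, in the units of the state.
- r.sense(): the state, without advancing time (a new reading comes with each control period).
- r.capture(name): name is "scene" or "side" or "wrist"; returns (picture, depth): 384x512x3 uint8, red, green, blue; 384x512 float32, m along the optical axis (not along the pixel's ray), 0 where there is no reading.
- r.get_calibration(name): a dict with "mtx" (3x3 intrinsics, pixels), "extrinsics" (4x4, takes a point from camera to world coordinates). Camera axes: x right, y up, looking along -z (the intrinsics and any distortion apply to the point x, -y, -z); pixel columns grow to the right and rows downward; lengths in m; the calibration is good to about 2 mm. A picture is of the moment at which its call begins: read the wrist's pose just before it. get_calibration takes no time and is no camera call; for the wrist camera it gives the pose at the moment of the call.
- r.finish_job(): hands the job in; it is judged then, once.
The state is a dict: "time_s": time; "joints": joint angles; "joint_velocities": joint speeds; "effort": joint torques, N m; "tcp_pos": TCP position; "ee_rot": TCP orientation; "wrist_force": force on the tool from outside, world axes, zero at the start; "moment": the same for the moment, N m; "gripper_width": opening from 0.0 (shut) to 1.0 (fully open); "gripper_force": force on a finger pad.
Only numpy, scipy, OpenCV 4.12 (cv2) and the standard library are available. Lean on these libraries where they do the work, as an engineer would, in place of code of your own. Each camera call takes 0.05 s, during which the arm holds its last target. There are 200 camera calls.

TASK

The scroll panel is about to be tacked at one spot: with your fingertips, gently press the hold-down clamp with the yellow grip down until its rubber foot rests flat on the panel, then let go and move clear. Only press, without gripping or lifting anything; do not touch the red and blue clamps, and leave the panel, mallet, rod tube and magnet where they are.

Things in the scene. Friction and masses are not known exactly. Their poses are not given: they have to be found in the camera images.
- panel: loose scroll panel of bright flat steel bar, 200 mm (its x) by 320 mm (its y), 6 mm thick, 1.6 kg, lying flat on the bench; origin at the centre of its underside, x pointing to the edge along which the three clamps stand
- yellow_unit: hold-down clamp with a yellow grip: grey magnetic foot 55 x 42 x 28 mm fixed to the bench, steel cheeks to 54 mm high, hinge pin along its y 44 mm above the bench. Origin on the bench below the pin; seen from above the bar runs from the pin along its -x, over the panel's edge. The three clamps stand in a row about 110 mm apart, in any order
- yellow (a joint): angle of the yellow clamp's bar above level, rad: 0 = bar level, its rubber foot flat on the panel; starts raised at 0.40 to 0.65 and can go to 1.0. The hinge is stiff: about 2 N downward at the grip moves it, and it stays where it is left
- yellow_tip (a point): point on the middle of the top face of the yellow grip (plastic sleeve 56 mm along the bar, 26 wide, 16 thick, at the bar's free end), straight above the rubber foot; 85 mm from the pin along the bar and 8 mm above the bar's centre line. With the bar level this point is 52 mm above the bench. Its x axis points along the bar to the pin, its z out of the top face
- red_unit: hold-down clamp with a red grip: grey magnetic foot 55 x 42 x 28 mm fixed to the bench, steel cheeks to 54 mm high, hinge pin along its y 44 mm above the bench. Origin on the bench below the pin; seen from above the bar runs from the pin along its -x, over the panel's edge. The three clamps stand in a row about 110 mm apart, in any order
- red (a joint): angle of the red clamp's bar above level, rad: 0 = bar level, its rubber foot flat on the panel; starts raised at 0.40 to 0.65 and can go to 1.0. The hinge is stiff: about 2 N downward at the grip moves it, and it stays where it is left
- red_tip (a point): point on the middle of the top face of the red grip (plastic sleeve 56 mm along the bar, 26 wide, 16 thick, at the bar's free end), straight above the rubber foot; 85 mm from the pin along the bar and 8 mm above the bar's centre line. With the bar level this point is 52 mm above the bench. Its x axis points along the bar to the pin, its z out of the top face
- blue_unit: hold-down clamp with a blue grip: grey magnetic foot 55 x 42 x 28 mm fixed to the bench, steel cheeks to 54 mm high, hinge pin along its y 44 mm above the bench. Origin on the bench below the pin; seen from above the bar runs from the pin along its -x, over the panel's edge. The three clamps stand in a row about 110 mm apart, in any order
- blue (a joint): angle of the blue clamp's bar above level, rad: 0 = bar level, its rubber foot flat on the panel; starts raised at 0.40 to 0.65 and can go to 1.0. The hinge is stiff: about 2 N downward at the grip moves it, and it stays where it is left
- blue_tip (a point): point on the middle of the top face of the blue grip (plastic sleeve 56 mm along the bar, 26 wide, 16 thick, at the bar's free end), straight above the rubber foot; 85 mm from the pin along the bar and 8 mm above the bar's centre line. With the bar level this point is 52 mm above the bench. Its x axis points along the bar to the pin, its z out of the top face
- mallet: loose wooden mallet lying on the bench: head a cylinder 64 mm across, 110 mm long along its y, handle 22 mm thick reaching 200 mm along its -x; origin on the bench under the head's centre
- rod_tube: loose upright square steel tube, 45 x 45 x 110 mm, holding a few thin filler rods up to 160 mm high; origin at the centre of its underside
- magnet: loose green L-shaped welding magnet standing on the bench, base 70 mm (its x) x 24 x 22 mm, with a leg 22 mm wide up to 71 mm high at its +x end; origin at the centre of its underside
Things that resemble listed ones, but are neither listed nor needed, are in the scene too. Leave any green, pink or turquoise look-alike of the yellow_unit alone.

How it is judged (in metres and radians):
On the way:
1. the fingers press on the yellow clamp while its bar is still raised (contact force between the fingers and yellow_unit above 0.3 N and value of joint yellow above 0.05 rad), for 0.1 s.
At the end, for the whole second after the job is handed in: the yellow clamp's bar is down within 0.035 rad of level and at rest; the red and blue grips are within 6 mm, the panel within 8 mm and the mallet, rod tube and magnet within 10 mm of where they started (value of joint yellow below 0.035 rad and velocity of joint yellow between -0.05 and 0.05 rad/s and linear speed of panel below 0.01 m/s and distance of each of red_tip, blue_tip from where it was at the start of the episode below 0.006 m and distance of panel from where it was at the start of the episode below 0.008 m and distance of each of mallet, rod_tube, magnet from where it was at the start of the episode below 0.01 m); the robot touches nothing.
It fails at once if the yellow clamp is pushed harder than 40 N (contact force between the fingers and yellow_unit above 40 N).
It fails at once if the yellow clamp's bar is lifted instead of pressed (above 0.80 rad) (value of joint yellow above 0.8 rad).
It fails at once if the robot touches the red or the blue clamp, or their grips move more than 6 mm (contact force between any of the fingers, the arm and red_unit above 0.3 N or contact force between any of the fingers, the arm and blue_unit above 0.3 N or distance of any of red_tip, blue_tip from where it was at the start of the episode above 0.006 m).
It fails at once if the scroll panel shifts or is lifted by more than 8 mm (distance of panel from where it was at the start of the episode above 0.008 m).
It fails at once if the mallet, rod tube or magnet is moved more than 10 mm or tipped (distance of any of mallet, rod_tube, magnet from where it was at the start of the episode above 0.01 m or angle between any of mallet, rod_tube, magnet's own z axis and vertical above 0.15 rad).
It also fails if it takes over 29 s, if anything falls off the work surface, if the arm or the gripper's body presses on something with over 40 N, if the wrist force passes 120 N, or if a joint passes its speed limit or range.

## Working session

There is one attempt and no reset: what is moved stays moved. The work goes in short steps, Python scripts to look and compute and a tool call to move; the robot and the scene stay as the last step left them, time stands still between calls to the robot, and variables do not carry over. Pictures are saved under pics/ and viewed, at most 10 in all, crops included, and the job is handed in when it is done.

Besides the shell and the picture viewer there is one more tool, called after "Emit:" as name(argument=value, ...) on one line, values as JSON. jog_arm: Moves the arm, as the interface text tells. Scaled input: -1 to 1 covers 0.025 m each way for a shift and 8 degrees each way for a turn. Its arguments: {"type":"object","properties":{"plan":{"type":"string"}},"required":["plan"]}

```bash
mkdir -p pics
cat > h.py <<'E'
import numpy as np, cv2
from station import r
def cap(n,f=None):
    K=r.get_calibration(n); p,d=r.capture(n)
    if f: cv2.imwrite('pics/'+f,p[:,:,::-1])
    return p,d,np.array(K['mtx']),np.array(K['extrinsics'])
def pts(us,vs,d,K,E):
    z=d[vs,us]; P=np.stack([(us-K[0,2])/K[0,0]*z,-(vs-K[1,2])/K[1,1]*z,-z,np.ones_like(z)])
    return (E@P)[:3].T
E
python3 - <<'E'
from h import *
out=[]
for n in('scene','side'):
    p,d,K,X=cap(n); np.savez(n+'.npz',p=p,d=d,K=K,X=X)
    cv2.imwrite(f'pics/{n}.png',p[:,:,::-1])
    hsv=cv2.cvtColor(p,cv2.COLOR_RGB2HSV)
    for c,(a,b) in dict(yellow=(20,34),red1=(0,7),red2=(172,180),blue=(100,128)).items():
        m=cv2.inRange(hsv,(a,120,60),(b,255,255))
        k,l,s,ce=cv2.connectedComponentsWithStats(m)
        for i in range(1,k):
            if s[i,4]>40:
                v,u=np.where((l==i)&(d>0)); P=pts(u,v,d,K,X)
                if len(P): print(n,c,s[i],np.round(np.median(P,0),3),np.round(P.min(0),3),np.round(P.max(0),3))
print(r.sense()['time_s'])
E
```

```text
scene yellow [276 135  14  10  81] [0.2   0.237 0.047] [ 0.078  0.223 -0.007] [0.229 0.297 0.053]
scene yellow [340 178  31   6  45] [0.528 0.369 0.043] [0.523 0.314 0.038] [0.533 0.418 0.049]
scene yellow [136 184  15  14 115] [ 0.375 -0.292  0.049] [ 0.262 -0.312 -0.005] [ 0.408 -0.269  0.055]
scene yellow [274 184  16  19 174] [0.586 0.091 0.093] [ 0.408  0.076 -0.004] [0.61  0.158 0.113]
scene yellow [369 198  18  15 154] [0.667 0.364 0.048] [ 0.577  0.352 -0.004] [0.696 0.428 0.052]
scene red1 [237 199  15  18 164] [ 0.601 -0.026  0.079] [ 0.45  -0.042 -0.003] [0.627 0.02  0.094]
scene red1 [182 277  42  22 475] [ 0.806 -0.19   0.022] [ 0.76  -0.24  -0.004] [ 0.819 -0.135  0.03 ]
scene red2 [149 213  18  11  70] [ 0.495 -0.261  0.015] [ 0.463 -0.285  0.005] [ 0.504 -0.238  0.023]
scene blue [ 339   43   34   49 1300] [-0.646  1.    -0.038] [-0.887  0.641 -0.192] [-0.161  1.189  0.237]
scene blue [ 459   69   45   39 1456] [-0.275  1.58  -0.101] [-0.525  1.081 -0.203] [0.319 1.792 0.135]
scene blue [ 396   87   73   77 2381] [-0.051  1.116 -0.095] [-0.405  0.933 -0.282] [ 0.137  
[... 608 characters left out ...]
0.056]
side yellow [177 264  35  40 402] [0.495 0.367 0.063] [0.482 0.271 0.001] [0.514 0.422 0.068]
side yellow [335 286  29  16 380] [0.199 0.244 0.051] [ 0.171  0.179 -0.003] [0.235 0.261 0.056]
side red1 [191 117  21  25 257] [ 0.794 -0.183  0.024] [ 0.782 -0.249 -0.001] [ 0.833 -0.137  0.033]
side red1 [224 153  22  14 208] [ 0.599 -0.019  0.081] [ 0.571 -0.155 -0.004] [ 0.674 -0.003  0.095]
side red2 [300 133  30  21 205] [ 0.458 -0.246  0.025] [ 0.41  -0.283 -0.   ] [ 0.487 -0.227  0.053]
side blue [226  47  47  38 683] [ 0.811 -0.545  0.044] [ 0.753 -0.731  0.002] [ 0.891 -0.523  0.076]
side blue [198 203  21  15 208] [0.558 0.196 0.095] [ 0.535  0.106 -0.002] [0.635 0.207 0.111]
0.1
```

View pics/scene.png

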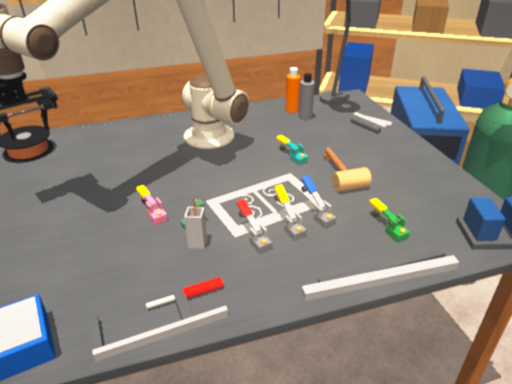

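View pics/side.png

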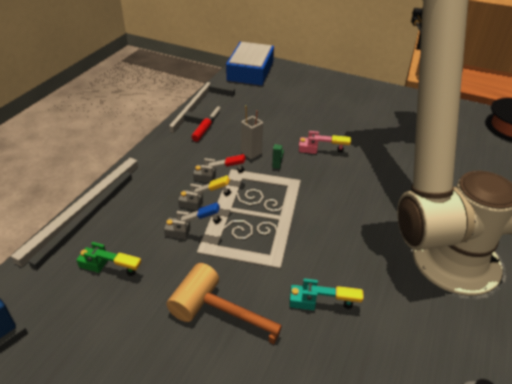

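Scene: the yellow grip (about 281,193) is the middle one. Red is at (244,208), blue at (309,184), and the rod tube at (195,225) beside red. Side: yellow is at (218,183), with red and blue either side. Next I measure the grip axis and the obstacles' positions.

Run:
```python
from h import *
R={}
for c,(a,b),bx in (('yellow',(20,34),{'scene':(274,184,16,19),'side':(208,175,21,16)}),('red',(0,7),{'scene':(237,199,15,18),'side':(224,153,22,14)}),('blue',(100,128),{'scene':(302,176,15,17),'side':(198,203,21,15)})):
    rays=[];A=[]
    for n in('scene','side'):
        f=np.load(n+'.npz');p,d,K,X=[f[k] for k in('p','d','K','X')]
        m=cv2.inRange(cv2.cvtColor(p,cv2.COLOR_RGB2HSV),(a,120,60),(b,255,255))
        x,y,w,h=bx[n]; q=np.zeros_like(m); q[y:y+h,x:x+w]=m[y:y+h,x:x+w]
        v,u=np.where(q>0); uc,vc=u.mean(),v.mean()
        D=X[:3,:3]@np.array([(uc-K[0,2])/K[0,0],-(vc-K[1,2])/K[1,1],-1]); rays.append((X[:3,3],D/np.linalg.norm(D)))
        P=pts(u,v,d,K,X); P=P[(P[:,2]>.06)&(np.abs(P-np.median(P,0)).max(1)<.04)]; A.append(P)
        s=np.linalg.svd(P-P.mean(0))[2][0]; s*=np.sign(s[0]); print(c,n,len(P),P.mean(0).round(4),'axis',s.round(3),P.min(0).round(3),P.max(0).round(3))
    M=sum(np.eye(3)-np.outer(D,D) for o,D in rays); t=np.linalg.solve(M,sum((np.eye(3)-np.outer(D,D))@o for o,D in rays)); print(c,'triang',t.round(4))
# tall things near
for n in('scene','side'):
    f=np.load(n+'.npz');p,d,K,X=[f[k] for k in('p','d','K','X')]
    v,u=np.where(d>0);P=pts(u,v,d,K,X)
    k=(P[:,2]>.06)&(P[:,2]<.17)&(P[:,0]>.35)&(P[:,0]<.8)&(abs(P[:,1])<.4)
    im=np.zeros(d.shape,np.uint8);im[v[k],u[k]]=1
    N,l,s,_=cv2.connectedComponentsWithStats(im)
    for i in range(1,N):
        if s[i,4]>15:
            vv,uu=np.where(l==i);Q=pts(uu,vv,d,K,X);print(n,s[i],np.percentile(Q,5,0).round(3),np.percentile(Q,95,0).round(3))
s=r.sense();print(s['ee_rot'],s['tcp_pos'],s['wrist_force'])
```

```text
yellow scene 161 [0.5878 0.0905 0.0939] axis [ 0.824  0.137 -0.55 ] [0.565 0.076 0.065] [0.61  0.107 0.113]
yellow side 187 [0.582  0.0986 0.0969] axis [ 0.812  0.222 -0.54 ] [0.558 0.078 0.072] [0.61  0.11  0.114]
yellow triang [0.5851 0.0922 0.0925]
red scene 152 [ 0.6022 -0.026   0.0805] axis [ 0.908  0.183 -0.377] [ 0.577 -0.042  0.066] [ 0.627 -0.009  0.094]
red side 181 [ 0.5957 -0.0182  0.0821] axis [ 0.891  0.258 -0.373] [ 0.571 -0.039  0.064] [ 0.625 -0.003  0.095]
red triang [ 0.5979 -0.0248  0.0778]
blue scene 131 [0.5646 0.1873 0.0924] axis [ 0.821  0.203 -0.534] [0.541 0.171 0.076] [0.588 0.206 0.107]
blue side 205 [0.5586 0.1945 0.0952] axis [ 0.827  0.237 -0.51 ] [0.535 0.175 0.074] [0.588 0.207 0.111]
blue triang [0.5612 0.1894 0.09  ]
scene [337 169  26   8  68] [0.492 0.318 0.06 ] [0.513 0.397 0.064]
scene [301 176  20  26 235] [0.545 0.174 0.062] [0.602 0.203 0.104]
scene [274 185  19  28 253] [0.566 0.079 0.062] [0.627 0.105 0.106]
scene [184 197  22  36 530] [ 0.529 -0.193  0.063] [ 0.643 -0.14   0.119]
scene [237 199  19  24 205] [ 0.581 -0.038  0.062] [ 0.637 -0.009  0.09 ]
side [241 106  22  38 477] [ 0.59  -0.191  0.064] [ 0.639 -0.14   0.124]
side [273 144   9   9  68] [ 0.511 -0.147  0.061] [ 0.531 -0.128  0.074]
side [215 154  30  14 229] [ 0.574 -0.032  0.062] [ 0.64  -0.007  0.093]
side [198 175  34  21 312] [0.558 0.084 0.064] [0.626 0.109 0.11 ]
side [185 202  37  22 364] [0.536 0.179 0.063] [0.602 0.206 0.107]
side [179 263  33  34 475] [0.485 0.32  0.06 ] [0.514 0.395 0.066]
[[-9.28060326e-01 -3.72428981e-01 -8.27651769e-04]
 [-3.72429886e-01  9.28058624e-01  1.78073976e-03]
 [ 1.04910268e-04  1.96087617e-03 -9.99998072e-01]] [ 0.23267474 -0.57949664  0.22157442] [ 0.13535385 -0.01595778 -0.24504043]
```

Emit:
jog_arm(plan="-0.99 0.86 0 0 0 0 1;-0.99 0.86 0 0 0 0 1;-0.99 0.86 0 0 0 0 1;-0.99 0.86 0 0 0 0 1;-0.99 0.86 0 0 0 0 1;-0.99 0.86 0 0 0 0 1;-0.99 0.86 0 0 0 0 1;-0.99 0.86 0 0 0 0 1;-0.99 0.86 0 0 0 0 1;-0.99 0.86 0 0 0 0 1")

```text
time_s: 1.1
tcp_pos: [0.3826, -0.2868, 0.2223]
ee_rot: [[-0.928, -0.372, -0.0], [-0.372, 0.928, 0.0], [0.0, 0.001, -1.0]]
wrist_force: [-0.0, 0.6, -0.2]
gripper_width: 0.172
gripper_force: 0.0
```

Emit:
jog_arm(plan="-0.99 0.86 0 0 0 0 1;-0.99 0.86 0 0 0 0 1;-0.99 0.86 0 0 0 0 1;-0.99 0.86 0 0 0 0 1;-0.99 0.86 0 0 0 0 1;-0.99 0.86 0 0 0 0 1;-0.99 0.86 0 0 0 0 1;-0.99 0.86 0 0 0 0 1;-0.99 0.86 0 0 0 0 1;-0.99 0.86 0 0 0 0 1")

```text
time_s: 2.1
tcp_pos: [0.5322, 0.0048, 0.2222]
ee_rot: [[-0.928, -0.373, -0.001], [-0.373, 0.928, -0.0], [0.001, 0.0, -1.0]]
wrist_force: [-1.0, -0.0, -0.2]
gripper_width: 0.008
gripper_force: 0.0
```

Emit:
jog_arm(plan="0 0 0 0 0 -1 1;0 0 0 0 0 -1 1;0 0 0 0 0 -1 1;0 0 0 0 0 -1 1;0 0 0 0 0 -1 1;0 0 0 0 0 -1 1;0 0 0 0 0 -1 1;0 0 0 0 0 -1 1;0 0 0 0 0 -1 1;0 0 0 0 0 -1 1")

```text
time_s: 3.1
tcp_pos: [0.5317, 0.0035, 0.2221]
ee_rot: [[0.211, -0.977, -0.001], [-0.977, -0.211, -0.0], [-0.0, 0.001, -1.0]]
wrist_force: [-0.3, 0.5, 0.2]
gripper_width: 0.003
gripper_force: 0.0
```

Emit:
jog_arm(plan="-0.77 -0.62 0 0 0 0 1;-0.77 -0.62 0 0 0 0 1;-0.77 -0.62 0 0 0 0 1;-0.77 -0.62 0 0 0 0 1;0 0 0.6 0 0 0 1;0 0 0.6 0 0 0 1;0 0 0.6 0 0 0 1;0 0 0 0 0 0 1;0 0 0 0 0 0 1;0 0 0 0 0 0 1")

```text
time_s: 4.1
tcp_pos: [0.5774, 0.0917, 0.1785]
ee_rot: [[0.206, -0.979, 0.002], [-0.979, -0.206, 0.0], [-0.0, -0.002, -1.0]]
wrist_force: [-0.1, 0.1, -0.3]
gripper_width: 0.006
gripper_force: 0.0
```

Run:
```python
from h import *
for n in('wrist','side'):
    p,d,K,X=cap(n,n+'2.png')
    m=cv2.inRange(cv2.cvtColor(p,cv2.COLOR_RGB2HSV),(20,120,60),(34,255,255))
    v,u=np.where((m>0)&(d>0));P=pts(u,v,d,K,X)
    k=(abs(P[:,0]-.585)<.05)&(abs(P[:,1]-.094)<.04)&(P[:,2]>.055); P=P[k]
    if len(P)>5:
        s=np.linalg.svd(P-P.mean(0),full_matrices=False)[2][0];print(n,len(P),P.mean(0).round(4),s.round(3),np.percentile(P,2,0).round(4),np.percentile(P,98,0).round(4),u[k].mean(),v[k].mean())
print(r.sense()['tcp_pos'])
```

```text
wrist 5958 [0.5856 0.0778 0.2054] [-0.02   0.122 -0.992] [0.5529 0.0598 0.0838] [0.6274 0.1039 0.2806] 241.24907687143337 283.17774420946625
side 161 [0.5813 0.0992 0.0981] [ 0.808  0.193 -0.557] [0.5601 0.0838 0.0806] [0.6059 0.1097 0.1123] 218.3913043478261 182.34782608695653
[0.57733014 0.09171488 0.17855631]
```

View pics/wrist2.png

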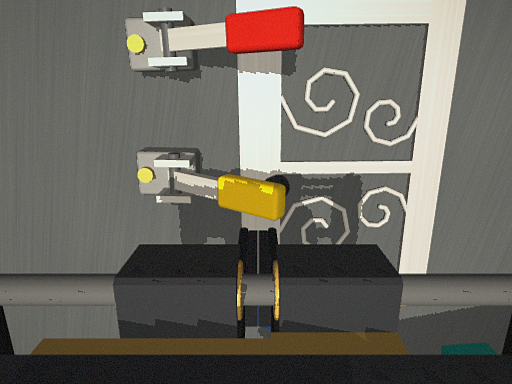

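View pics/side2.png

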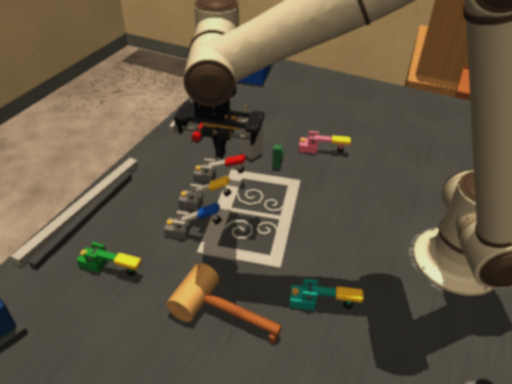

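The wrist view shows the yellow grip at about (252,196), running along the jaw direction, with red well clear at (265,30). I restrict the measurement to that grip.

Run:
```python
from h import *
p,d,K,X=cap('wrist')
m=cv2.inRange(cv2.cvtColor(p,cv2.COLOR_RGB2HSV),(18,120,60),(34,255,255))
v,u=np.where((m>0)&(d>0));k=(u>212)&(u<290)&(v>168)&(v<224);P=pts(u[k],v[k],d,K,X)
s=np.linalg.svd(P-P.mean(0),full_matrices=False)[2];print(len(P),P.mean(0).round(4),s.round(3),np.percentile(P,2,0).round(4),np.percentile(P,98,0).round(4))
v,u=np.where(d>0);k=(u>140)&(u<200)&(v>148)&(v<204);P=pts(u[k],v[k],d,K,X);P=P[P[:,2]>.048]
print('cheeks',len(P),P.mean(0).round(4),np.percentile(P,[2,98],0).round(4))
s=r.sense();print(s['tcp_pos'],s['wrist_force'])
```

```text
2369 [0.5827 0.091  0.0984] [[-0.833 -0.159  0.53 ]
 [ 0.242 -0.966  0.09 ]
 [ 0.498  0.203  0.843]] [0.5593 0.0777 0.0817] [0.6075 0.1061 0.111 ]
cheeks 1273 [0.6447 0.1038 0.0545] [[0.6263 0.0854 0.0482]
 [0.6654 0.1248 0.0656]]
[0.57724314 0.09169075 0.17842052] [ 0.58245933  0.23395336 -0.40237575]
```

Emit:
jog_arm(plan="0 0.12 1 0 0 0 1;0 0 1 0 0 0 1;0 0 0.15 0 0 0 1;0 0 0.15 0 0 0 1;0 0 0.15 0 0 0 1;0 0 0.15 0 0 0 1;0 0 0.15 0 0 0 1;0 0 0.15 0 0 0 1;0 0 0.15 0 0 0 1;0 0 0.15 0 0 0 1")

```text
time_s: 5.25
tcp_pos: [0.574, 0.091, 0.0975]
ee_rot: [[0.206, -0.979, 0.0], [-0.979, -0.206, 0.0], [-0.0, -0.0, -1.0]]
wrist_force: [0.8, -0.3, 1.7]
gripper_width: 0.005
gripper_force: 0.5
```

In contact at 1.7 N, so I keep pressing slowly.

Emit:
jog_arm(plan="0 0 0.15 0 0 0 1;0 0 0.15 0 0 0 1;0 0 0.15 0 0 0 1;0 0 0.15 0 0 0 1;0 0 0.15 0 0 0 1;0 0 0.15 0 0 0 1;0 0 0.15 0 0 0 1;0 0 0.15 0 0 0 1;0 0 0.15 0 0 0 1;0 0 0.15 0 0 0 1")

```text
time_s: 6.25
tcp_pos: [0.5738, 0.091, 0.0597]
ee_rot: [[0.206, -0.979, -0.0], [-0.979, -0.206, -0.0], [0.0, 0.0, -1.0]]
wrist_force: [-0.6, 0.7, 0.9]
gripper_width: 0.005
gripper_force: 0.6
```

Emit:
jog_arm(plan="0 0 0.06 0 0 0 1;0 0 0.06 0 0 0 1;0 0 0.04 0 0 0 1;0 0 0.03 0 0 0 1;0 0 0.02 0 0 0 1;0 0 0.02 0 0 0 1;0 0 0.02 0 0 0 1;0 0 0 0 0 0 1;0 0 0 0 0 0 1;0 0 0 0 0 0 1")

```text
time_s: 7.25
tcp_pos: [0.5742, 0.0911, 0.0538]
ee_rot: [[0.206, -0.979, 0.001], [-0.979, -0.206, 0.0], [-0.0, -0.001, -1.0]]
wrist_force: [-0.4, 0.7, -0.2]
gripper_width: 0.007
gripper_force: 0.0
```

Emit:
jog_arm(plan="0 0 0.02 0 0 0 1;0 0 0.02 0 0 0 1;0 0 0.01 0 0 0 1;0 0 0.01 0 0 0 1;0 0 0.01 0 0 0 1;0 0 0 0 0 0 1;0 0 0 0 0 0 1;0 0 0 0 0 0 1;0 0 0 0 0 0 1;0 0 0 0 0 0 1")

```text
time_s: 8.25
tcp_pos: [0.5741, 0.0911, 0.0525]
ee_rot: [[0.206, -0.979, 0.001], [-0.979, -0.206, 0.0], [-0.0, -0.001, -1.0]]
wrist_force: [-1.4, 0.9, 5.8]
gripper_width: 0.001
gripper_force: 2.7
```

Emit:
jog_arm(plan="0 0 0.01 0 0 0 1;0 0 0.01 0 0 0 1;0 0 0 0 0 0 1;0 0 0 0 0 0 1;0 0 0 0 0 0 1;0 0 0 0 0 0 1;0 0 0 0 0 0 1;0 0 0 0 0 0 1;0 0 0 0 0 0 1;0 0 0 0 0 0 1")

```text
time_s: 9.25
tcp_pos: [0.5741, 0.0911, 0.0524]
ee_rot: [[0.206, -0.979, 0.001], [-0.979, -0.206, 0.0], [0.0, -0.001, -1.0]]
wrist_force: [-2.2, 1.0, 7.8]
gripper_width: -0.0
gripper_force: 3.9
```

Force rises with no further motion, so the foot is on its stop. I retreat straight up.

Emit:
jog_arm(plan="0 0 -0.1 0 0 0 1;0 0 -0.2 0 0 0 1;0 0 -0.4 0 0 0 1;0 0 -0.8 0 0 0 1;0 0 -1 0 0 0 1;0 0 -1 0 0 0 1;0 0 -1 0 0 0 1;0 0 0 0 0 0 1;0 0 0 0 0 0 1;0 0 0 0 0 0 1")

```text
time_s: 10.25
tcp_pos: [0.5732, 0.0907, 0.1632]
ee_rot: [[0.206, -0.979, -0.002], [-0.979, -0.206, -0.0], [0.0, 0.002, -1.0]]
wrist_force: [-0.1, 0.3, -0.6]
gripper_width: 0.004
gripper_force: 0.0
```

Run:
```python
from h import *
p,d,K,X=cap('side','side3.png');f=np.load('side.npz')
hsv=cv2.cvtColor(p,cv2.COLOR_RGB2HSV)
for c,a,b,bx in(('y',18,34,(195,170,40,35)),('r',0,7,(215,145,35,25)),('b',100,128,(190,195,40,25))):
    for q,D in((f['p'],f['d']),(p,d)):
        m=cv2.inRange(cv2.cvtColor(q,cv2.COLOR_RGB2HSV),(a,120,60),(b,255,255));v,u=np.where((m>0)&(D>0));k=(u>bx[0])&(u<bx[0]+bx[2])&(v>bx[1])&(v<bx[1]+bx[3])
        P=pts(u[k],v[k],D,K,X);P=P[P[:,2]>.035];print(c,len(P),np.median(P,0).round(4),np.ptp(np.percentile(P,[5,95],0),0).round(4))
p,d,K,X=cap('wrist','wrist3.png')
m=cv2.inRange(cv2.cvtColor(p,cv2.COLOR_RGB2HSV),(18,120,60),(34,255,255));v,u=np.where((m>0)&(d>0));P=pts(u,v,d,K,X)
P=P[(abs(P[:,0]-.566)<.035)&(abs(P[:,1]-.089)<.03)&(P[:,2]<.08)&(P[:,2]>.035)]
if len(P)>20: print('w',len(P),P.mean(0).round(4),np.linalg.svd(P-P.mean(0),full_matrices=False)[2][0].round(3))
print(r.sense()['wrist_force'])
```

```text
y 201 [0.5803 0.1005 0.0973] [0.044  0.0253 0.0314]
y 211 [0.5697 0.0973 0.051 ] [0.0489 0.0246 0.0139]
r 181 [ 0.5949 -0.0167  0.0822] [0.0459 0.0253 0.0247]
r 180 [ 0.5936 -0.017   0.0832] [0.0448 0.0269 0.0245]
b 205 [0.5583 0.1961 0.0955] [0.0418 0.0239 0.0275]
b 194 [0.5588 0.1964 0.0943] [0.0427 0.0219 0.0279]
w 2063 [0.5699 0.089  0.0512] [-0.983 -0.184 -0.002]
[ 0.63775791 -0.64275217 -0.28335622]
```

View pics/wrist3.png

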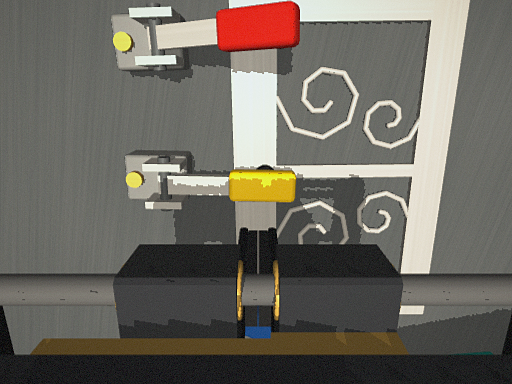

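The yellow bar is level (axis z −0.002, grip top at about 51 mm) at (262,185). Red and blue haven't moved, and the arm is clear.

```bash
python3 -c "
from station import r
print(r.finish_job())"
```

```text
the job is handed in; nothing more can be done
None
```

I pressed the yellow clamp down until its bar was level on the panel (peak reading about 8 N), moved the arm clear without disturbing the red or blue grips, and handed the job in at about 10 s; no verdict came back.

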